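# Release the eccentric lock and close the clamp slide

## Task

On the clamping fixture, push the cam's lever round until it points straight forward along the slide and meets its stop pin, so that the cam's low point faces the follower. Only then push the slide forward by its upright push plate, fully home, so that its jaw sets the loose piece of square tube squarely and snugly against the end stop. Leave the lever there; do not touch or lift the tube yourself, and leave the hammer, tape measure and turned bung alone.

Things in the scene. Friction and masses are not known exactly. Their poses are not given: they have to be found in the camera images.
- fixture: Clamping fixture bolted to the welding table: dark steel base plate 280 x 240 x 12 mm, origin on the table surface (plate spans x -130..150, y -100..140 mm, top z 12). Its +x is 'forward' (the slide closes that way), +y left, z up. The slide runs along y = -30 mm, the cam and lever stand left of it, the end stop is at the front. Offsets below are in this frame.
- cam_pivot (a point): Centre of the cam's upright pivot, at x 0, y 62, z 22 mm of the fixture. The cam is a steel disc of radius 32 mm, 18 mm thick, mounted 16 mm off centre; its high side points the same way as its lever, its low side opposite. The slide's follower, a cross bar behind the cam, runs up against the rim.
- cam (a joint): Lever angle (rad) about the upright pivot, counter-clockwise from above: 0 = points straight forward (fixture +x), low point at the follower, slide free; 1.57 = points left; near 3 = points back, slide blocked. Starts between 1.7 and 2.7. A stop pin ends its travel at -0.05; other limit 2.9. Stiff by friction (0.4 N m, about 5 N at the handle); stays where left.
- lever_handle (a point): Middle of the upright black round handle at the end of the lever: 18 mm diameter, 50 mm tall (z 48 to 98 mm; this point at z 73 mm), its axis 85 mm from the pivot. Below it the flat lever, 20 mm wide, lies at z 38 to 48 mm and ends 95 mm from the pivot. This point turns with the lever.
- slide (a joint): Forward travel of the slide (m) along the fixture's +x. Starts between -0.010 and 0; home, with the tube clamped against the end stop, is about 0.030. With the lever forward the cam lets it go to 0.034; otherwise the follower meets the cam before home. About 3 N friction; stays where left.
- push_face (a point): Middle of the rear face of the slide's upright push plate, at z 60 mm (x -100, y -30 mm at slide 0); the face looks back (-x of the fixture) and is 50 mm wide (along y) and free from z 36 to 86 mm; the plate is 10 mm thick. It moves with the slide. Behind it there is free space.
- jaw_face (a point): Middle of the front face of the slide's jaw, at z 32 mm (x 42, y -30 mm at slide 0); jaw 60 mm wide, z 14 to 44 mm. It moves with the slide.
- tube_center (a point): Centre of the loose piece of square steel tube, 40 mm (fixture x) by 60 mm (fixture y) by 40 mm tall, bore along y, about 0.25 kg, resting on the base plate between jaw and end stop; it starts 6 to 18 mm short of the stop and slightly askew. Seated, its centre is 20 mm behind the stop face.
- stop_face (a point): Middle of the end stop's face, which looks back to the jaw: x 112, y -30, z 32 mm of the fixture; the stop is 90 mm wide and rises to z 57 mm.
- hammer: Bystander: hammer, 260 mm long, lying on the table to the right (-y) of the fixture, roughly along it. Origin under its middle. Leave alone.
- tape: Bystander: steel tape measure, 62 x 36 mm, 58 mm tall, on the table close to the right (-y) side of the fixture. Origin at the centre of its underside. Leave alone.
- bung: Bystander: turned aluminium bung, 48 mm diameter, 34 mm tall, on the table to the left (+y) of the fixture. Origin at the centre of its underside. Leave alone.

How it is judged:
By the outcome, as a careful person would: the job done as asked, in the order asked, and still so for the second after the job is handed in, with the robot touching nothing.
It also fails if it takes over 51 s, if anything falls off the work surface, if the arm or the gripper's body presses on something with over 40 N, if the wrist force passes 120 N, or if a joint passes its speed limit or range.

## Robot

A 6-joint arm with a two-finger parallel gripper is mounted at the origin on the work surface. World frame = base frame: x ahead of the robot, y to its left, z up, the work surface at z = 0. Lengths are in m, angles in degrees, forces in N, time in s.
With the tool pointing down it reaches from about 0.375 to 0.9 m from the base axis. Payload 3.1 kg.
Tool frame: the origin (TCP) lies at the very end of the fingers, on their centre line; the grasp point (between the pads) lies 19 mm behind it; x points along the fingers, y is the direction in which the jaws open and shut, and the axes are right-handed (so a half turn about x gives the same grasp; the last joint's range is limited). The gripper opens to 85 mm and grips with 20 to 120 N. Pads are 22 mm wide; open, the fingers measure 114 mm over their backs; the gripper's body (76 mm by 85 mm) begins 54 mm behind the grasp point. The pads swing forward as they close: fully open they stand 13 mm farther back than shut.
Start: joints at [53.829, 30.224, 82.088, -0, 67.689, -10.227], TCP at [0.273, 0.562, 0.231] pointing down, gripper open.
Joint ranges: [-176.69, 176.69], [-43.24, 126.21], [12.49, 139.97], [-82, 262], [0, 151.66], [-163.58, 163.58]. Speed limits (degrees/s): [159.86, 159.86, 180, 180, 180, 180].

## Interface

Orientations are given as a 3x3 rotation matrix whose columns are the frame's x, y, z axes.
In Python, from station import bot gives the robot as it stands.
- The arm moves only by the tool send_rows, never from a script. Its argument "increments" is a list of rows, each an object of numbers: "gripper": the finger opening in mm, from 0 to 85.4; "x", "y", "z": the shift along the tool's x, y, z in mm; "roll": the turn about the tool's x in rad. In form: [{"gripper": .., "x": .., "y": .., "z": .., "roll": ..}, ...]. A call has 1 to 20 rows; each row is the pose to reach, as a shift and turn from the pose commanded when the call began, along the tool's axes at that moment; what a row does not reach only later rows make up. A row lasts 1/12 s, in which the tool goes at most 41.7 mm and 7.16 degrees, less where a joint would pass 70% of its speed; a pose out of reach is approached as far as the arm can. A call with a gripper value outside its range is refused whole. The fingers move at their own pace and stop on an object; "grip_force" is the grip in N (left out, the last holds). Time passes only in rows, so rows that repeat a pose let the fingers close. It gives the time, the measured TCP pose, the force and the opening at its end, in the units of the state.
- bot.get_obs(): the state, without advancing time (a new reading comes with each control period).
- bot.grab_frame(name): name is "scene" or "side" or "wrist"; returns a dict with "image" (420x560x3 uint8, blue, green, red), "fx", "fy", "cx", "cy" (pixels), "eye" and "attitude" of the camera in the world; the wrist camera has in their place "hand_eye" (4x4, takes a point from camera to tool coordinates, whose origin is the TCP and whose axes are the tool frame's). Camera axes: x right, y down, z forward; pixel columns grow to the right and rows downward; lengths in m; the calibration is good to about 2 mm. A picture is of the moment at which its call begins: read the wrist's pose just before it. There is no depth.
- bot.job_done(): hands the job in, once; it reports no verdict.
Trained networks look in a picture, given as the dict that the camera call returned (one of the last four; its "shot" number tells which), for a name from the list of things; names that differ only in an ending like _2 or _b are one class to them, and where a whole thing is asked for, a point or a joint stands for the part that bears it (a point fixed in the world has none). Each returns a list of dicts, best first, with "conf" (0 to 1); they miss things now and then, are a little off and sometimes report something else, mostly with a low value. They report only what shows in the picture. A call takes as long as a camera call.
- bot.cut_out(picture, target): "region" (420x560 bool, what is visible of it) and "box" ([centre column, centre row, width, height] in pixels, round what is visible of it).
The state is a dict: "time": time; "q": joint angles; "joint_velocities": joint speeds; "tau": joint torques, N m; "ee_pos": TCP position; "tcp_rot": TCP orientation; "contact_force": force on the tool from outside, world axes, zero at the start; "moment": the same for the moment, N m; "width": finger opening in m.
Only numpy, scipy, OpenCV 4.12 (cv2) and the standard library are available. Lean on these libraries where they do the work, as an engineer would, in place of code of your own. Each camera call takes 0.05 s, during which the arm holds its last target.

## Working session

There is one attempt and no reset: what is moved stays moved. The work goes in short steps, Python scripts to look and compute and a tool call to move; the robot and the scene stay as the last step left them, time stands still between calls to the robot, and variables do not carry over. Pictures are saved under pics/ and viewed, and the job is handed in when it is done.

Besides the shell and the picture viewer there is one more tool, called after "Request:" as name([rows], argument=value, ...), one row to a line, values as JSON. send_rows: Moves the arm, as the interface text tells. Its arguments: {"type":"object","properties":{"increments":{"type":"array","items":{"type":"object","properties":{"gripper":{"type":"number"},"x":{"type":"number"},"y":{"type":"number"},"z":{"type":"number"},"roll":{"type":"number"}}}},"grip_force":{"type":"number"}},"required":["increments"]}

```bash
mkdir -p pics
cat > h.py <<'E'
import numpy as np,cv2,pickle
from station import bot
def grab(n,tag):
    o=bot.get_obs(); f=bot.grab_frame(n); f['obs']=o
    cv2.imwrite(f'pics/{tag}.png',f['image']); pickle.dump(f,open(f'{tag}.pkl','wb')); return f
E
python3 - <<'E'
from h import *
o=bot.get_obs(); print(o)
for n in ['scene','side','wrist']:
    f=grab(n,n+'0'); print(n,{k:v for k,v in f.items() if k not in('image','obs')})
    for t in ['fixture','cam','lever_handle','slide','push_face','jaw_face','tube_center','hammer','tape','bung']:
        try:
            r=bot.cut_out(f,t)
            print(t,[(round(d['conf'],2),np.round(d['box']).tolist()) for d in r[:2]])
        except Exception as e: print(t,e)
E
```

```text
{'time': 0.0, 'q': array([ 5.38298094e+01,  3.02801714e+01,  8.21571117e+01, -1.15129266e-03,
        6.76894106e+01, -1.02277901e+01]), 'joint_velocities': array([ 0.07533818,  0.09661514, -0.00047089,  0.02712335, -0.02184527,
       -0.01171466]), 'tau': array([ 5.92549477e-04, -4.42354703e+01, -1.78025508e+01, -3.36765142e-04,
        8.35447863e-03, -3.06624520e-05]), 'ee_pos': array([0.27296609, 0.56143533, 0.23031667]), 'tcp_rot': array([[-1.29002432e-03,  4.37459083e-01,  8.99237392e-01],
       [-1.79601811e-03,  8.99235676e-01, -4.37460825e-01],
       [-9.99997555e-01, -2.17938175e-03, -3.74351456e-04]]), 'contact_force': array([-0.60075592, -0.97325807,  0.59013462]), 'moment': array([-0.01529992,  0.00592338, -0.04469164]), 'width': 0.08546116253938778}
scene {'fx': 434.7050212585985, 'fy': 434.7050212585985, 'cx': 273.56753136019483, 'cy': 197.41789291611232, 'eye': array([1.05900573, 0.36972202, 0.72752731]), 'attitude': array([[-0.57141263,  0.60643789, -0.55292015],
       [ 0.82065896,  0.42433932, -0.38269442],
       [ 0.00254536, -0.6724353 , -0.74015153]]), 'sho
[... 1237 characters left out ...]
pe [(0.61, [301.0, 298.0, 47.0, 38.0])]
bung [(0.66, [279.0, 342.0, 178.0, 62.0]), (0.49, [260.0, 187.0, 18.0, 20.0])]
wrist {'fx': 355.0756890935865, 'fy': 355.0756890935865, 'cx': 285.3659150737891, 'cy': 207.67869464081465, 'hand_eye': array([[ 1.40803736e-04, -3.07505074e-01,  9.51546431e-01,
        -1.41687280e-01],
       [ 9.99999672e-01,  8.02564456e-04,  1.11386003e-04,
         1.48725322e-05],
       [-7.97929104e-04,  9.51546102e-01,  3.07505086e-01,
        -7.83076890e-02],
       [ 0.00000000e+00,  0.00000000e+00,  0.00000000e+00,
         1.00000000e+00]]), 'shot': 3}
fixture []
cam []
lever_handle []
slide []
push_face []
jaw_face []
tube_center []
hammer []
tape []
bung []
```

View pics/scene0.png

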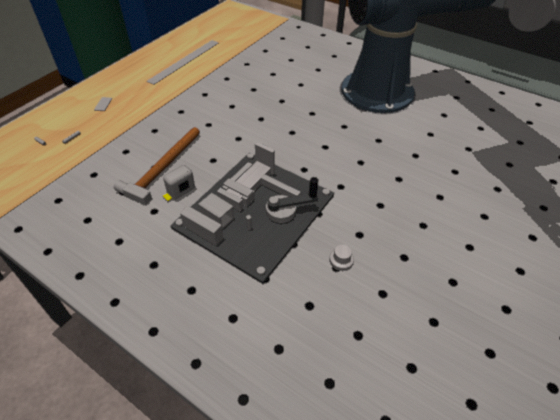

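View pics/side0.png

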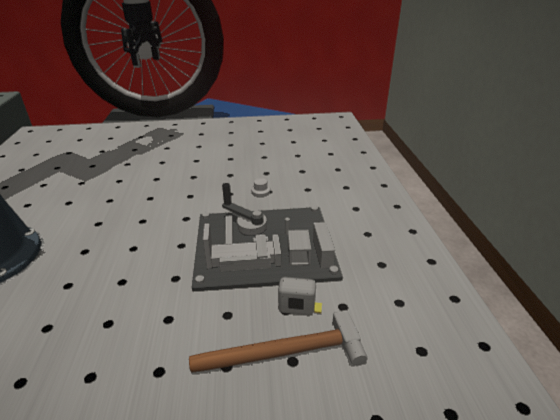

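Run:
```python
import cv2
a=cv2.imread('pics/scene0.png')[130:300,160:370]
cv2.imwrite('pics/scene0z.png',cv2.resize(a,None,fx=3.5,fy=3.5,interpolation=cv2.INTER_CUBIC))
a=cv2.imread('pics/side0.png')[165:305,180:360]
cv2.imwrite('pics/side0z.png',cv2.resize(a,None,fx=4,fy=4,interpolation=cv2.INTER_CUBIC))
```

```text
(no output)
```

View pics/scene0z.png

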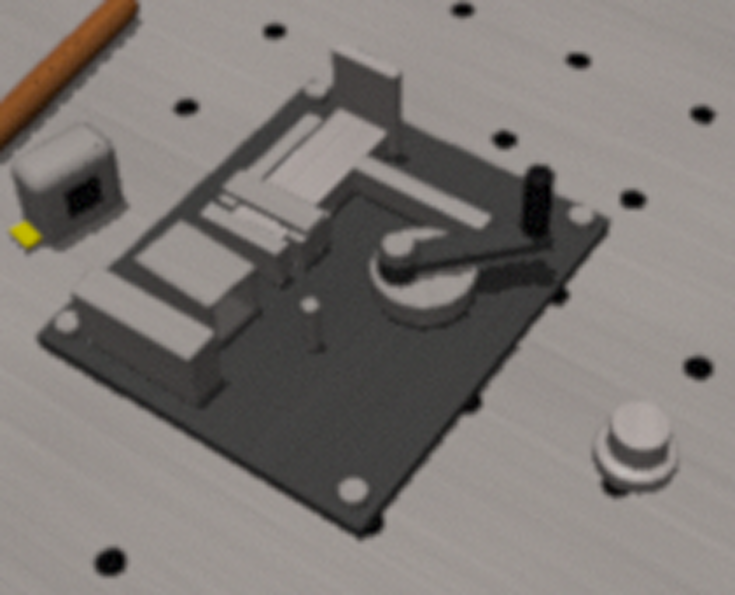

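View pics/side0z.png

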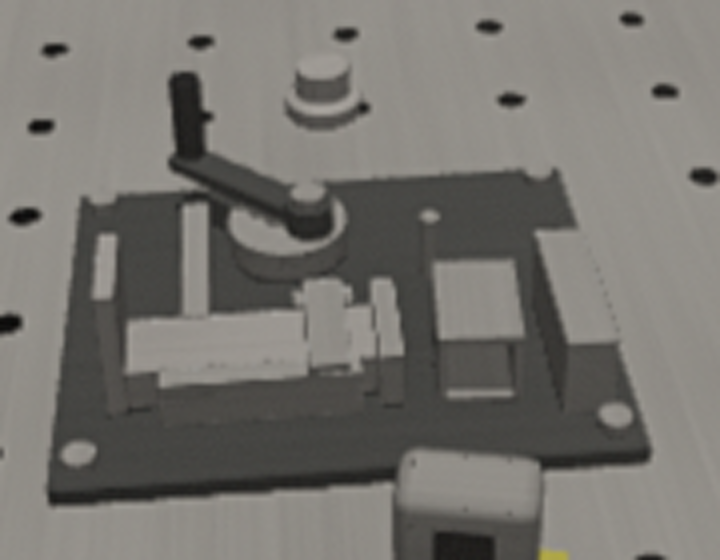

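```bash
cat > fit.py <<'E'
from h import *
from scipy.optimize import least_squares
S=pickle.load(open('scene0.pkl','rb'));D=pickle.load(open('side0.pkl','rb'))
def proj(f,P):
    c=(np.atleast_2d(P)-f['eye'])@f['attitude']; return np.c_[f['fx']*c[:,0]/c[:,2]+f['cx'],f['fy']*c[:,1]/c[:,2]+f['cy']]
def zs(u,v): return np.array([160+u/3.5,130+v/3.5])
def zd(u,v): return np.array([180+u/4,165+v/4])
obs=[(S,(150,140,12),zs(360,526)),(S,(150,-100,12),zs(40,336)),(S,(-130,140,12),zs(608,222)),
(D,(-130,-100,12),zd(50,490)),(D,(150,-100,12),zd(648,450)),(D,(150,140,12),zd(557,170)),(D,(-130,140,12),zd(83,197))]
def W(p,P):
    c,s=np.cos(p[2]),np.sin(p[2]); P=np.atleast_2d(P)/1000.
    return np.c_[p[0]+c*P[:,0]-s*P[:,1],p[1]+s*P[:,0]+c*P[:,1],P[:,2]]
def hand(a,z=73): return (85*np.cos(a),62+85*np.sin(a),z)
def res(p):
    r=[proj(f,W(p,P))[0]-o for f,P,o in obs]
    for f,z,o in [(S,98,zs(539,171)),(D,98,zd(185,78)),(S,48,zs(537,236)),(D,48,zd(191,152))]:
        r.append(proj(f,W(p,hand(p[3],z)))[0]-o)
    # push plate top rear-left / slide: x face -100+s; top z86
    for f,P,o in [(S,(-90,-5,86),zs(400,75)),(S,(-90,-55,86),zs(334,52))]:
        r.append(proj(f,W(p,np.array(P)+[p[4],0,0]))[0]-o)
    return np.concatenate(r)
if __name__=='__main__':
    q=least_squares(res,[.5,0,0,2.2,0],x_scale=[.1,.1,.1,.3,10],loss='soft_l1')
    p=q.x; print(p,np.degrees(p[2])); print(res(p).reshape(-1,2).round(1).tolist())
    np.save('p.npy',p)
    for n,P in [('pivot',(0,62,22)),('handle',hand(p[3])),('push',(-100+p[4],-30,60)),('stop',(112,-30,32))]: print(n,W(p,P).round(4))
    from scipy.optimize import least_squares
    def tube(t):
        return np.concatenate([proj(f,W(p,(t[0]+a*20,t[1]+b*30,52)))[0]-o for f,a,b,o in T])
    T=[(D,-1,1,zd(433,262)),(D,1,1,zd(515,260)),(D,1,-1,zd(524,338)),(D,-1,-1,zd(440,338))]
    print('tube',least_squares(tube,[80,-30]).x)
E
python3 fit.py
```

```text
[ 5.65215464e-01 -3.52731802e-02  5.52403340e-03  2.39071402e+00
 -8.12833754e+00] 0.3165037998587319
[[-0.8, 1.9], [-2.4, -0.4], [0.8, -0.6], [-1.7, -0.8], [0.8, -1.7], [-0.1, -1.8], [-1.2, -1.3], [0.1, 1.2], [-0.4, -1.2], [-1.0, -0.8], [-0.1, -0.2], [-0.9, -0.1], [-0.3, -2.0]]
pivot [[0.5649 0.0267 0.022 ]]
handle [[0.5024 0.0844 0.073 ]]
push [[ 0.4573 -0.0659  0.06  ]]
stop [[ 0.6774 -0.0647  0.032 ]]
tube [ 77.34920154 -34.09741072]
```

```bash
cat >> h.py <<'E'
def rows(targets,grip=None):
    """targets: list of (x,y,z,yang_deg) -> tool-frame rows"""
    o=bot.get_obs(); R=o['tcp_rot']; p=o['ee_pos']; ya=np.degrees(np.arctan2(R[1,1],R[0,1]))
    for t in targets:
        d=R.T@(np.array(t[:3])-p)*1000; r=np.radians((ya-t[3]+180)%360-180)
        g=f'"gripper":{grip},' if grip is not None else ''
        print(f'{{{g}"x":{d[0]:.0f},"y":{d[1]:.0f},"z":{d[2]:.0f},"roll":{r:.2f}}}',end=',')
    print()
E
python3 - <<'E'
from h import *
rows([(.50,.03,.26,47)])
E
```

```text
{"x":-29,"y":-379,"z":437,"roll":0.30},
```

Request:
send_rows([
  {"gripper": 32,"x": -29,"y": -379,"z": 437,"roll": 0.3},
  {"gripper": 32,"x": -29,"y": -379,"z": 437,"roll": 0.3},
  {"gripper": 32,"x": -29,"y": -379,"z": 437,"roll": 0.3},
  {"gripper": 32,"x": -29,"y": -379,"z": 437,"roll": 0.3},
  {"gripper": 32,"x": -29,"y": -379,"z": 437,"roll": 0.3},
  {"gripper": 32,"x": -29,"y": -379,"z": 437,"roll": 0.3},
  {"gripper": 32,"x": -29,"y": -379,"z": 437,"roll": 0.3},
  {"gripper": 32,"x": -29,"y": -379,"z": 437,"roll": 0.3},
  {"gripper": 32,"x": -29,"y": -379,"z": 437,"roll": 0.3},
  {"gripper": 32,"x": -29,"y": -379,"z": 437,"roll": 0.3},
  {"gripper": 32,"x": -29,"y": -379,"z": 437,"roll": 0.3},
  {"gripper": 32,"x": -29,"y": -379,"z": 437,"roll": 0.3},
  {"gripper": 32,"x": -29,"y": -379,"z": 437,"roll": 0.3},
  {"gripper": 32,"x": -29,"y": -379,"z": 437,"roll": 0.3},
  {"gripper": 32,"x": -29,"y": -379,"z": 437,"roll": 0.3},
  {"gripper": 32,"x": -29,"y": -379,"z": 437,"roll": 0.3},
  {"gripper": 32,"x": -29,"y": -379,"z": 437,"roll": 0.3},
  {"gripper": 32,"x": -29,"y": -379,"z": 437,"roll": 0.3},
])

```text
time: 3.15
ee_pos: [0.4996, 0.0312, 0.2601]
tcp_rot: [[-0.001, 0.683, 0.731], [0.001, 0.731, -0.683], [-1.0, -0.0, -0.001]]
contact_force: [-0.3, 0.7, 0.5]
width: 0.0322
```

Run:
```python
from h import *
f=grab('wrist','wrist1'); o=f['obs']; print(o['time'],o['ee_pos'],o['tcp_rot'].round(3).tolist(),o['width'])
cv2.imwrite('pics/wrist1z.png',cv2.resize(f['image'],None,fx=1.42,fy=1.42,interpolation=cv2.INTER_CUBIC))
```

```text
3.15 [0.49955156 0.03118312 0.26011515] [[-0.001, 0.683, 0.731], [0.001, 0.731, -0.683], [-1.0, -0.0, -0.001]] 0.03218463439930187
```

View pics/wrist1z.png

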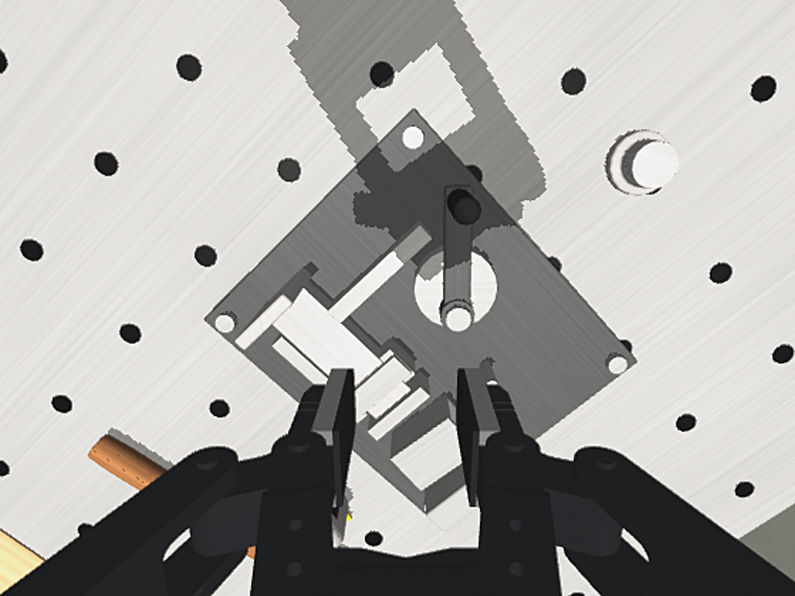

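```bash
cat > fit2.py <<'E'
import fit; from fit import *
f=pickle.load(open('wrist1.pkl','rb')); o=f['obs']; H=f['hand_eye']; R=o['tcp_rot']
f['attitude']=R@H[:3,:3]; f['eye']=o['ee_pos']+R@H[:3,3]
z=lambda u,v:np.array([u/1.42,v/1.42])
w=[((-130,140,12),z(414,109)),((-130,-100,12),z(206,319)),((150,140,12),z(637,360))]
def res2(p):
    r=[fit.res(p)]
    for P,ob in w: r.append(2*(proj(f,W(p,P))[0]-ob))
    r.append(2*(proj(f,W(p,hand(p[3],98)))[0]-z(467,211)))
    for P,ob in [((-100,-5,86),z(287,297)),((-100,-55,86),z(235,345))]:
        r.append(2*(proj(f,W(p,np.array(P)+[p[4],0,0]))[0]-ob))
    return np.concatenate(r)
p=least_squares(res2,np.load('p.npy'),x_scale=[.1,.1,.1,.3,10],loss='soft_l1').x
print(p,np.degrees(p[2:4])); print(res2(p).reshape(-1,2).round(1).tolist()); np.save('p.npy',p)
for n,P in [('pivot',(0,62,22)),('handle',hand(p[3])),('push',(-100+p[4],-30,60))]: print(n,W(p,P).round(4))
im=cv2.resize(f['image'],None,fx=1.42,fy=1.42)
for P in [(-130,140,12),(-130,-100,12),(150,140,12),hand(p[3],98),hand(p[3],48),(0,62,48),(-100+p[4],-5,86),(-100+p[4],-55,86)]:
    u=proj(f,W(p,P))[0]*1.42; cv2.circle(im,tuple(int(v) for v in u),3,(0,0,255),-1)
cv2.imwrite('pics/w1fit.png',im)
E
python3 fit2.py
```

```text
[ 0.56473194 -0.03718356  0.00847421  2.40603046 -0.57312071] [  0.48553642 137.85539099]
[[-1.1, 1.1], [-2.9, -0.8], [0.1, -1.3], [-1.9, 0.1], [0.9, -1.1], [-0.4, -1.4], [-1.7, -0.7], [-0.8, 0.1], [-1.2, -0.4], [-1.9, -1.9], [-0.9, 0.6], [-3.5, 1.3], [-3.0, -0.6], [0.2, -3.9], [-5.4, 1.0], [4.2, 2.3], [0.4, -0.1], [-1.3, -0.4], [2.0, -0.2]]
pivot [[0.5642 0.0248 0.022 ]]
handle [[0.5007 0.0813 0.073 ]]
push [[ 0.4644 -0.068   0.06  ]]
```

View pics/w1fit.png

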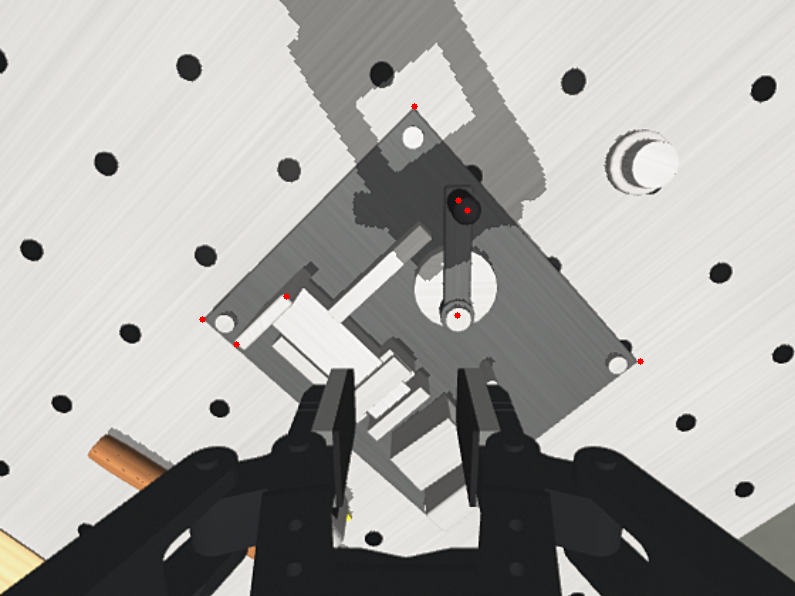

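Run:
```python
from h import *
rows([(.5007,.0813,.26,48.3),(.5007,.0813,.06,48.3)])
```

```text
{"x":0,"y":37,"z":-33,"roll":-0.02},{"x":200,"y":37,"z":-33,"roll":-0.02},
```

Request:
send_rows([
  {"x": 0,"y": 37,"z": -33,"roll": -0.02},
  {"x": 0,"y": 37,"z": -33,"roll": -0.02},
  {"x": 40,"y": 37,"z": -33,"roll": -0.02},
  {"x": 80,"y": 37,"z": -33,"roll": -0.02},
  {"x": 120,"y": 37,"z": -33,"roll": -0.02},
  {"x": 120,"y": 37,"z": -33,"roll": -0.02},
  {"x": 120,"y": 37,"z": -33,"roll": -0.02},
])

```text
validation failed for argument at $.in...
```

Run:
```python
from h import *
f=grab('wrist','wrist2');print(f['obs']['ee_pos'])
f=grab('side','side2')
a=f['image'][120:300,150:360]
cv2.imwrite('pics/side2z.png',cv2.resize(a,None,fx=3,fy=3,interpolation=cv2.INTER_CUBIC))
```

```text
[0.49961157 0.03140406 0.26018519]
```

View pics/wrist2.png

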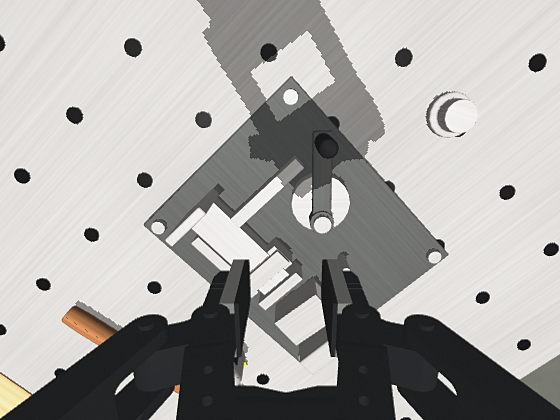

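View pics/side2z.png

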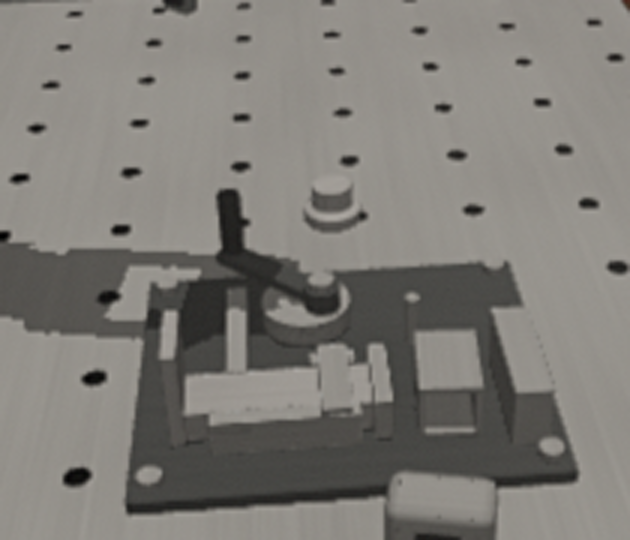

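The call was refused, probably because the gripper value was missing. The pictures show the arm still at the hover and the scene unchanged, with the handle at (327,146) in the wrist view. I'm resending with all the fields.

Request:
send_rows([
  {"gripper": 32,"x": 0,"y": 37,"z": -33,"roll": -0.02},
  {"gripper": 32,"x": 0,"y": 37,"z": -33,"roll": -0.02},
  {"gripper": 32,"x": 40,"y": 37,"z": -33,"roll": -0.02},
  {"gripper": 32,"x": 80,"y": 37,"z": -33,"roll": -0.02},
  {"gripper": 32,"x": 120,"y": 37,"z": -33,"roll": -0.02},
  {"gripper": 32,"x": 120,"y": 37,"z": -33,"roll": -0.02},
  {"gripper": 32,"x": 120,"y": 37,"z": -33,"roll": -0.02},
  {"gripper": 32,"x": 120,"y": 37,"z": -33,"roll": -0.02},
])

```text
time: 3.97
ee_pos: [0.5029, 0.08, 0.1418]
tcp_rot: [[0.002, 0.668, 0.744], [-0.0, 0.744, -0.668], [-1.0, 0.002, 0.002]]
contact_force: [0.3, -0.5, -0.0]
width: 0.0323
```

Run:
```python
from h import *
f=grab('wrist','wrist3');print(f['obs']['ee_pos'])
f=grab('side','side3')
a=f['image'][120:300,150:360]
cv2.imwrite('pics/side3z.png',cv2.resize(a,None,fx=3,fy=3,interpolation=cv2.INTER_CUBIC))
```

```text
[0.50288057 0.07998852 0.14183145]
```

View pics/wrist3.png

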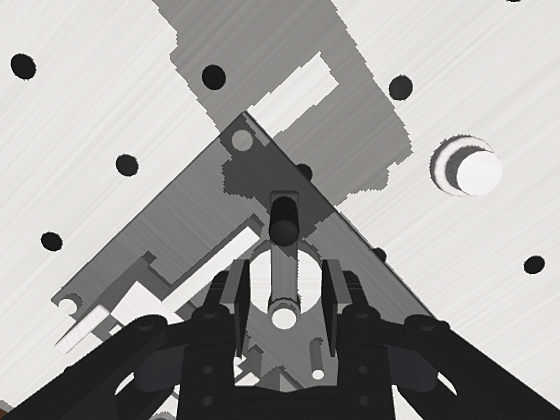

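View pics/side3z.png

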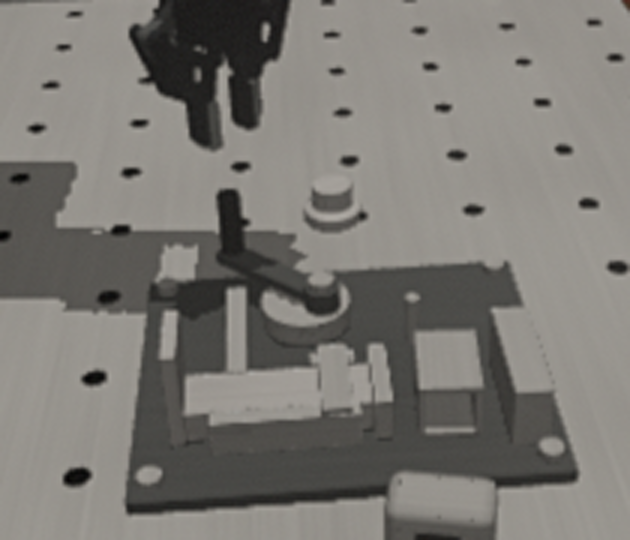

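Run:
```python
from h import *
f=pickle.load(open('wrist3.pkl','rb'));o=f['obs'];H=f['hand_eye'];R=o['tcp_rot']
d=R@H[:3,:3]@np.array([(284-f['cx'])/f['fx'],(233-f['cy'])/f['fy'],1]); e=o['ee_pos']+R@H[:3,3]
print(e+d*(0.098-e[2])/d[2])
rows([(.5007,.0813,.06,48.3)])
```

```text
[0.50004561 0.08181922 0.098     ]
{"x":83,"y":-1,"z":-4,"roll":-0.00},
```

Request:
send_rows([
  {"gripper": 32,"x": 0,"y": -1,"z": -4,"roll": 0},
  {"gripper": 32,"x": 25,"y": -1,"z": -4,"roll": 0},
  {"gripper": 32,"x": 50,"y": -1,"z": -4,"roll": 0},
  {"gripper": 32,"x": 70,"y": -1,"z": -4,"roll": 0},
  {"gripper": 32,"x": 82,"y": -1,"z": -4,"roll": 0},
  {"gripper": 24,"x": 82,"y": -1,"z": -4,"roll": 0},
  {"gripper": 24,"x": 82,"y": -1,"z": -4,"roll": 0},
  {"gripper": 24,"x": 82,"y": -1,"z": -4,"roll": 0},
])

```text
time: 4.73
ee_pos: [0.4992, 0.0815, 0.0599]
tcp_rot: [[0.003, 0.669, 0.743], [-0.0, 0.743, -0.669], [-1.0, 0.002, 0.002]]
contact_force: [-0.1, -0.0, -0.4]
width: 0.0239
```

Run:
```python
from h import *
f=grab('side','side4')
a=f['image'][120:300,150:360]
cv2.imwrite('pics/side4z.png',cv2.resize(a,None,fx=3,fy=3,interpolation=cv2.INTER_CUBIC))
p=np.load('p.npy')
def arc(a,z=.06):
    w=np.radians(a); return (.5642+.085*np.cos(w),.0248+.085*np.sin(w),z,a-90)
rows([arc(138.3+0-4.5*k) for k in range(1,21)],24)
```

```text
{"gripper":24,"x":-0,"y":8,"z":1,"roll":0.07},{"gripper":24,"x":-0,"y":14,"z":2,"roll":0.15},{"gripper":24,"x":-0,"y":21,"z":3,"roll":0.23},{"gripper":24,"x":0,"y":27,"z":5,"roll":0.31},{"gripper":24,"x":0,"y":33,"z":7,"roll":0.39},{"gripper":24,"x":0,"y":39,"z":10,"roll":0.47},{"gripper":24,"x":0,"y":45,"z":13,"roll":0.54},{"gripper":24,"x":0,"y":51,"z":17,"roll":0.62},{"gripper":24,"x":0,"y":56,"z":21,"roll":0.70},{"gripper":24,"x":0,"y":61,"z":26,"roll":0.78},{"gripper":24,"x":0,"y":66,"z":31,"roll":0.86},{"gripper":24,"x":0,"y":70,"z":36,"roll":0.94},{"gripper":24,"x":0,"y":74,"z":41,"roll":1.02},{"gripper":24,"x":0,"y":77,"z":47,"roll":1.09},{"gripper":24,"x":0,"y":80,"z":53,"roll":1.17},{"gripper":24,"x":0,"y":82,"z":60,"roll":1.25},{"gripper":24,"x":0,"y":84,"z":66,"roll":1.33},{"gripper":24,"x":0,"y":85,"z":72,"roll":1.41},{"gripper":24,"x":0,"y":86,"z":79,"roll":1.49},{"gripper":24,"x":0,"y":86,"z":86,"roll":1.57},
```

View pics/side4z.png

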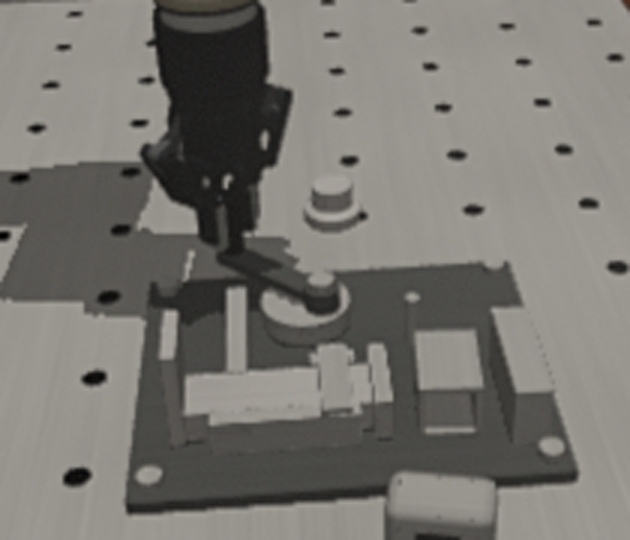

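The fingers straddle the handle without contact. Next I sweep the first half of the arc.

Request:
send_rows([
  {"gripper": 24,"x": 0,"y": 8,"z": 1,"roll": 0.07},
  {"gripper": 24,"x": 0,"y": 14,"z": 2,"roll": 0.15},
  {"gripper": 24,"x": 0,"y": 21,"z": 3,"roll": 0.23},
  {"gripper": 24,"x": 0,"y": 27,"z": 5,"roll": 0.31},
  {"gripper": 24,"x": 0,"y": 33,"z": 7,"roll": 0.39},
  {"gripper": 24,"x": 0,"y": 39,"z": 10,"roll": 0.47},
  {"gripper": 24,"x": 0,"y": 45,"z": 13,"roll": 0.54},
  {"gripper": 24,"x": 0,"y": 51,"z": 17,"roll": 0.62},
  {"gripper": 24,"x": 0,"y": 56,"z": 21,"roll": 0.7},
  {"gripper": 24,"x": 0,"y": 61,"z": 26,"roll": 0.78},
  {"gripper": 24,"x": 0,"y": 66,"z": 31,"roll": 0.86},
  {"gripper": 24,"x": 0,"y": 70,"z": 36,"roll": 0.94},
  {"gripper": 24,"x": 0,"y": 74,"z": 41,"roll": 1.02},
  {"gripper": 24,"x": 0,"y": 77,"z": 47,"roll": 1.09},
])

```text
time: 5.95
ee_pos: [0.582, 0.108, 0.0596]
tcp_rot: [[-0.005, 0.967, -0.253], [0.001, -0.253, -0.967], [-1.0, -0.005, 0.001]]
contact_force: [-4.6, 2.3, 4.1]
width: 0.0242
```

Run:
```python
from h import *
f=grab('wrist','wrist5');print(f['obs']['ee_pos'],f['obs']['contact_force'],f['obs']['moment'])
o=bot.get_obs();R=o['tcp_rot'];a0=np.degrees(np.arctan2(R[1,1],R[0,1]))+90;print(a0,np.degrees(np.arctan2(o['ee_pos'][1]-.0248,o['ee_pos'][0]-.5642)))
def arc(a,z=.06):
    w=np.radians(a); return (.5642+.085*np.cos(w),.0248+.085*np.sin(w),z,a-90)
rows([arc(max(a0-4.5*k,-2)) for k in range(1,19)],24)
```

```text
[0.58200694 0.1080417  0.0595857 ] [-4.64493459  2.30987874  4.11870758] [ 0.36497486  0.78433814 -0.04849257]
75.19044082975574 76.50232785683917
{"gripper":24,"x":-0,"y":9,"z":1,"roll":0.08},{"gripper":24,"x":-0,"y":15,"z":1,"roll":0.16},{"gripper":24,"x":-0,"y":22,"z":3,"roll":0.24},{"gripper":24,"x":-0,"y":28,"z":5,"roll":0.31},{"gripper":24,"x":-0,"y":34,"z":7,"roll":0.39},{"gripper":24,"x":-0,"y":41,"z":10,"roll":0.47},{"gripper":24,"x":-0,"y":46,"z":13,"roll":0.55},{"gripper":24,"x":-0,"y":52,"z":17,"roll":0.63},{"gripper":24,"x":-0,"y":57,"z":21,"roll":0.71},{"gripper":24,"x":-0,"y":62,"z":25,"roll":0.79},{"gripper":24,"x":-0,"y":67,"z":30,"roll":0.86},{"gripper":24,"x":-1,"y":71,"z":35,"roll":0.94},{"gripper":24,"x":-1,"y":74,"z":41,"roll":1.02},{"gripper":24,"x":-1,"y":78,"z":47,"roll":1.10},{"gripper":24,"x":-1,"y":80,"z":53,"roll":1.18},{"gripper":24,"x":-1,"y":83,"z":59,"roll":1.26},{"gripper":24,"x":-1,"y":85,"z":65,"roll":1.34},{"gripper":24,"x":-1,"y":85,"z":66,"roll":1.35},
```

View pics/wrist5.png

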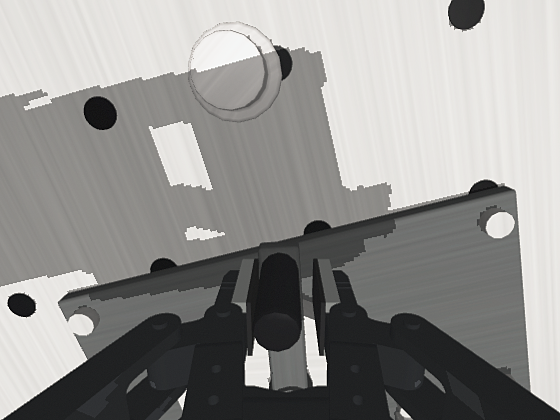

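Handle at (277,300), held between the pads and moving with a force of about 5 N, as expected. I'll continue to near the end of travel.

Request:
send_rows([
  {"gripper": 24,"x": 0,"y": 9,"z": 1,"roll": 0.08},
  {"gripper": 24,"x": 0,"y": 15,"z": 1,"roll": 0.16},
  {"gripper": 24,"x": 0,"y": 22,"z": 3,"roll": 0.24},
  {"gripper": 24,"x": 0,"y": 28,"z": 5,"roll": 0.31},
  {"gripper": 24,"x": 0,"y": 34,"z": 7,"roll": 0.39},
  {"gripper": 24,"x": 0,"y": 41,"z": 10,"roll": 0.47},
  {"gripper": 24,"x": 0,"y": 46,"z": 13,"roll": 0.55},
  {"gripper": 24,"x": 0,"y": 52,"z": 17,"roll": 0.63},
  {"gripper": 24,"x": 0,"y": 57,"z": 21,"roll": 0.71},
  {"gripper": 24,"x": 0,"y": 62,"z": 25,"roll": 0.79},
  {"gripper": 24,"x": 0,"y": 67,"z": 30,"roll": 0.86},
  {"gripper": 24,"x": 0,"y": 71,"z": 35,"roll": 0.94},
  {"gripper": 24,"x": 0,"y": 74,"z": 41,"roll": 1.02},
  {"gripper": 24,"x": 0,"y": 78,"z": 47,"roll": 1.1},
  {"gripper": 24,"x": 0,"y": 80,"z": 53,"roll": 1.18},
  {"gripper": 24,"x": 0,"y": 83,"z": 59,"roll": 1.26},
  {"gripper": 24,"x": 0,"y": 85,"z": 65,"roll": 1.34},
])

```text
time: 7.42
ee_pos: [0.6489, 0.0247, 0.0592]
tcp_rot: [[-0.003, -0.024, -1.0], [0.002, -1.0, 0.024], [-1.0, -0.002, 0.003]]
contact_force: [-3.8, 3.7, 1.7]
width: 0.0238
```

Run:
```python
from h import *
f=grab('wrist','wrist6');print(f['obs']['ee_pos'],f['obs']['contact_force'],f['obs']['moment'])
o=bot.get_obs();R=o['tcp_rot'];a0=np.degrees(np.arctan2(R[1,1],R[0,1]))+90;print(a0,np.degrees(np.arctan2(o['ee_pos'][1]-.0248,o['ee_pos'][0]-.5642)))
f=grab('side','side6')
a=f['image'][120:300,150:360]
cv2.imwrite('pics/side6z.png',cv2.resize(a,None,fx=3,fy=3,interpolation=cv2.INTER_CUBIC))
```

```text
[0.64885072 0.02474788 0.05920565] [-3.79722302  3.72431433  1.6623006 ] [0.68134708 0.48305181 0.07197239]
-1.568114782239732 -0.949180509853278
```

View pics/wrist6.png

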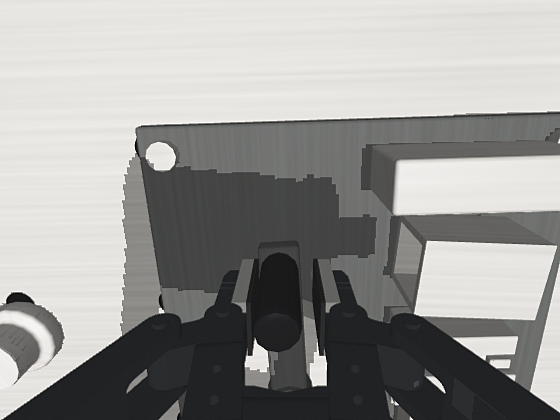

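View pics/side6z.png

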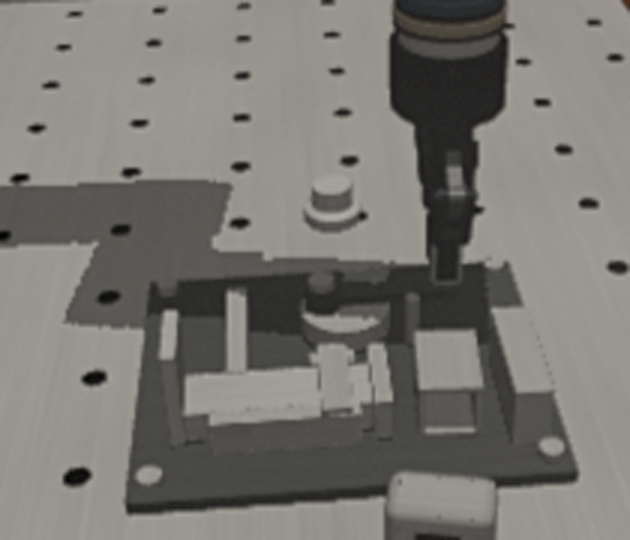

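Request:
send_rows([
  {"gripper": 24,"x": 0,"y": 2,"z": 0,"roll": 0.03},
  {"gripper": 24,"x": 0,"y": 4,"z": 0,"roll": 0.05},
  {"gripper": 24,"x": 0,"y": 6,"z": 0,"roll": 0.05},
  {"gripper": 24,"x": 0,"y": 7,"z": 0,"roll": 0.05},
  {"gripper": 24,"x": 0,"y": 7,"z": 0,"roll": 0.05},
])

```text
time: 7.93
ee_pos: [0.6501, 0.0173, 0.0591]
tcp_rot: [[-0.0, -0.069, -0.998], [0.001, -0.998, 0.069], [-1.0, -0.001, 0.0]]
contact_force: [-3.7, 4.7, 3.6]
width: 0.0237
```

Request:
send_rows([
  {"gripper": 24,"x": 0,"y": 1,"z": 0,"roll": 0},
  {"gripper": 24,"x": 0,"y": 2,"z": 0,"roll": 0},
  {"gripper": 24,"x": 0,"y": 3,"z": 0,"roll": 0},
  {"gripper": 24,"x": 0,"y": 3,"z": 0,"roll": 0},
])

```text
time: 8.27
ee_pos: [0.6501, 0.0172, 0.0592]
tcp_rot: [[0.0, -0.071, -0.998], [0.006, -0.997, 0.071], [-1.0, -0.006, -0.0]]
contact_force: [-1.3, 12.4, 2.8]
width: 0.0242
```

Request:
send_rows([
  {"gripper": 24,"x": 0,"y": 2,"z": 0,"roll": 0},
  {"gripper": 24,"x": 0,"y": 2,"z": 0,"roll": 0},
  {"gripper": 24,"x": 0,"y": 2,"z": 0,"roll": 0},
])

```text
time: 8.52
ee_pos: [0.6501, 0.0171, 0.0591]
tcp_rot: [[0.001, -0.071, -0.997], [0.008, -0.997, 0.071], [-1.0, -0.008, -0.0]]
contact_force: [-1.1, 17.4, 2.4]
width: 0.0241
```

Request:
send_rows([
  {"gripper": 24,"x": 0,"y": -4,"z": 0,"roll": 0},
  {"gripper": 24,"x": 0,"y": -8,"z": 0,"roll": 0},
  {"gripper": 30,"x": 0,"y": -8,"z": 0,"roll": 0},
  {"gripper": 30,"x": -10,"y": -8,"z": 0,"roll": 0},
  {"gripper": 30,"x": -30,"y": -8,"z": 0,"roll": 0},
  {"gripper": 30,"x": -70,"y": -8,"z": 0,"roll": 0},
  {"gripper": 30,"x": -110,"y": -8,"z": 0,"roll": 0},
  {"gripper": 30,"x": -140,"y": -8,"z": 0,"roll": 0},
  {"gripper": 30,"x": -140,"y": -8,"z": 0,"roll": 0},
])

```text
time: 9.27
ee_pos: [0.656, 0.0175, 0.2074]
tcp_rot: [[0.017, -0.071, -0.997], [-0.003, -0.997, 0.071], [-1.0, 0.002, -0.017]]
contact_force: [0.9, 0.0, 1.1]
width: 0.0298
```

Run:
```python
from h import *
print(bot.get_obs()['ee_pos'])
rows([(.42,-.068,.2,-89.5),(.42,-.068,.047,-89.5)])
f=grab('scene','scene7')
a=f['image'][110:300,160:370]
cv2.imwrite('pics/scene7z.png',cv2.resize(a,None,fx=3,fy=3,interpolation=cv2.INTER_CUBIC))
```

```text
[0.65595588 0.01746901 0.20744278]
{"x":4,"y":102,"z":229,"roll":-0.08},{"x":157,"y":102,"z":232,"roll":-0.08},
```

View pics/scene7z.png

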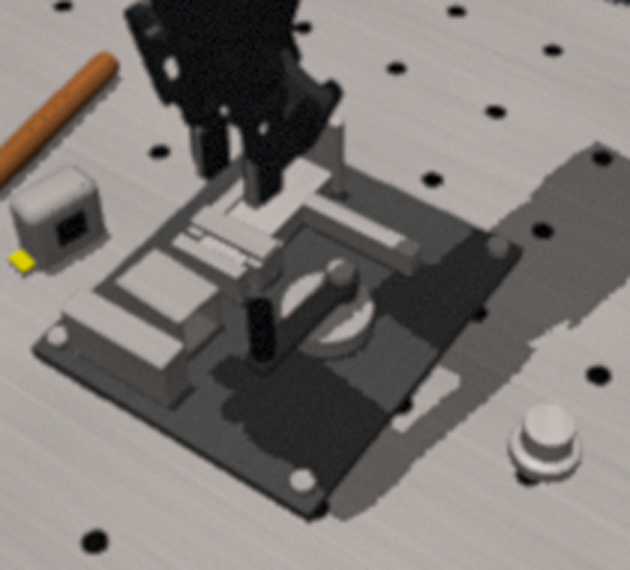

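The lever now points forward along the slide, with the handle at zoomed (262,330), and the arm is clear of it. Next I move behind the push plate.

Request:
send_rows([
  {"gripper": 0,"x": 2,"y": 102,"z": 229,"roll": -0.08},
  {"gripper": 0,"x": 2,"y": 102,"z": 229,"roll": -0.08},
  {"gripper": 0,"x": 2,"y": 102,"z": 229,"roll": -0.08},
  {"gripper": 0,"x": 2,"y": 102,"z": 229,"roll": -0.08},
  {"gripper": 0,"x": 2,"y": 102,"z": 229,"roll": -0.08},
  {"gripper": 0,"x": 2,"y": 102,"z": 229,"roll": -0.08},
  {"gripper": 0,"x": 2,"y": 102,"z": 229,"roll": -0.08},
  {"gripper": 0,"x": 2,"y": 102,"z": 229,"roll": -0.08},
  {"gripper": 0,"x": 2,"y": 102,"z": 229,"roll": -0.08},
  {"gripper": 0,"x": 2,"y": 102,"z": 229,"roll": -0.08},
])

```text
time: 10.15
ee_pos: [0.4166, -0.0669, 0.1964]
tcp_rot: [[0.002, 0.009, -1.0], [-0.001, -1.0, -0.009], [-1.0, 0.001, -0.002]]
contact_force: [-0.4, -0.0, 0.2]
width: 0.0002
```

Run:
```python
from h import *
o=bot.get_obs();print(o['ee_pos'],o['tcp_rot'].round(3).tolist(),o['width'],o['q'])
rows([(.42,-.068,.2,-89.5),(.42,-.068,.047,-89.5)])
f=grab('side','side8')
```

```text
[ 0.41656032 -0.06688747  0.19644953] [[0.002, 0.009, -1.0], [-0.001, -1.0, -0.009], [-1.0, 0.001, -0.002]] 0.00023151776439635276 [-2.43756958e+01  1.79776710e+01  1.12315965e+02 -7.76825621e-04
  4.95957144e+01  6.51135096e+01]
{"x":-4,"y":1,"z":-3,"roll":0.00},{"x":149,"y":1,"z":-3,"roll":0.00},
```

View pics/side8.png

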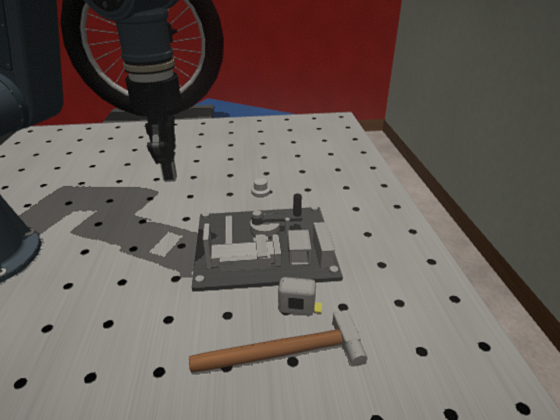

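Request:
send_rows([
  {"gripper": 0,"x": 35,"y": 1,"z": 0,"roll": 0},
  {"gripper": 0,"x": 75,"y": 1,"z": 0,"roll": 0},
  {"gripper": 0,"x": 115,"y": 1,"z": 0,"roll": 0},
  {"gripper": 0,"x": 149,"y": 1,"z": 0,"roll": 0},
  {"gripper": 0,"x": 149,"y": 1,"z": 0,"roll": 0},
  {"gripper": 0,"x": 149,"y": 1,"z": 0,"roll": 0},
])

```text
time: 10.7
ee_pos: [0.4146, -0.0666, 0.0454]
tcp_rot: [[-0.005, 0.01, -1.0], [0.002, -1.0, -0.01], [-1.0, -0.002, 0.005]]
contact_force: [0.5, 0.1, 0.5]
width: 0.0
```

Run:
```python
from h import *
f=grab('side','side9'); print(f['obs']['ee_pos'])
a=f['image'][120:300,150:360]
cv2.imwrite('pics/side9z.png',cv2.resize(a,None,fx=3,fy=3,interpolation=cv2.INTER_CUBIC))
f=grab('wrist','wrist9')
```

```text
[ 0.4145754  -0.06655269  0.04535952]
```

View pics/side9z.png

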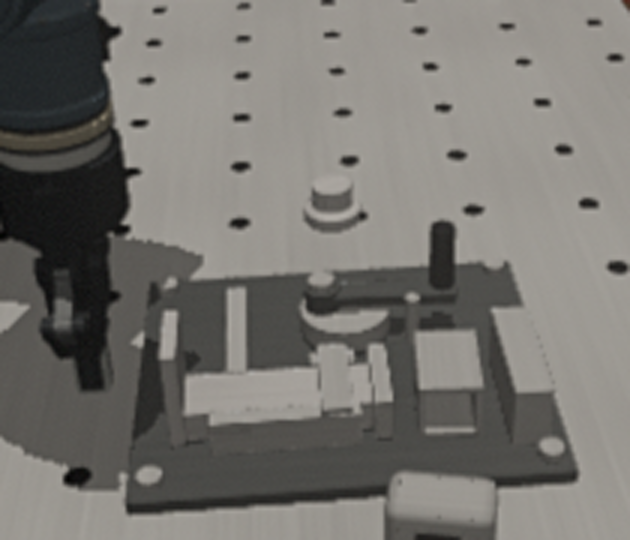

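View pics/wrist9.png

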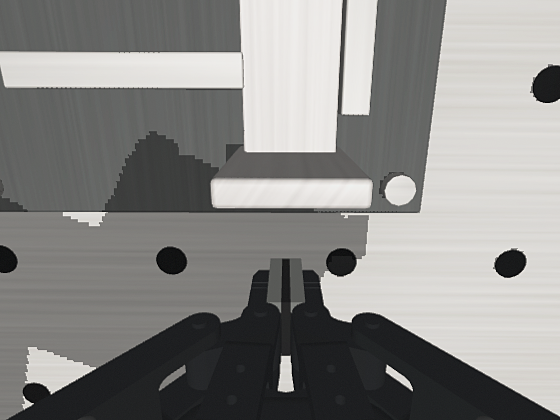

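The lever rests on its pin in both views. The fingers are behind the plate, centred to about 2 mm. Now I approach and push gently.

Request:
send_rows([
  {"gripper": 0,"x": 0,"y": 1,"z": -12,"roll": 0},
  {"gripper": 0,"x": 0,"y": 1,"z": -24,"roll": 0},
  {"gripper": 0,"x": 0,"y": 1,"z": -32,"roll": 0},
  {"gripper": 0,"x": 0,"y": 1,"z": -36,"roll": 0},
  {"gripper": 0,"x": 0,"y": 1,"z": -39,"roll": 0},
  {"gripper": 0,"x": 0,"y": 1,"z": -42,"roll": 0},
  {"gripper": 0,"x": 0,"y": 1,"z": -45,"roll": 0},
  {"gripper": 0,"x": 0,"y": 1,"z": -48,"roll": 0},
  {"gripper": 0,"x": 0,"y": 1,"z": -51,"roll": 0},
  {"gripper": 0,"x": 0,"y": 1,"z": -54,"roll": 0},
])

```text
time: 11.63
ee_pos: [0.4681, -0.0674, 0.0473]
tcp_rot: [[-0.002, 0.009, -1.0], [0.001, -1.0, -0.009], [-1.0, -0.001, 0.002]]
contact_force: [-5.1, -1.1, 6.0]
width: 0.0001
```

Run:
```python
from h import *
f=grab('side','side10'); print(f['obs']['ee_pos'])
a=f['image'][120:300,150:360]
cv2.imwrite('pics/side10z.png',cv2.resize(a,None,fx=3,fy=3,interpolation=cv2.INTER_CUBIC))
```

```text
[ 0.46812602 -0.06743589  0.04725048]
```

View pics/side10z.png

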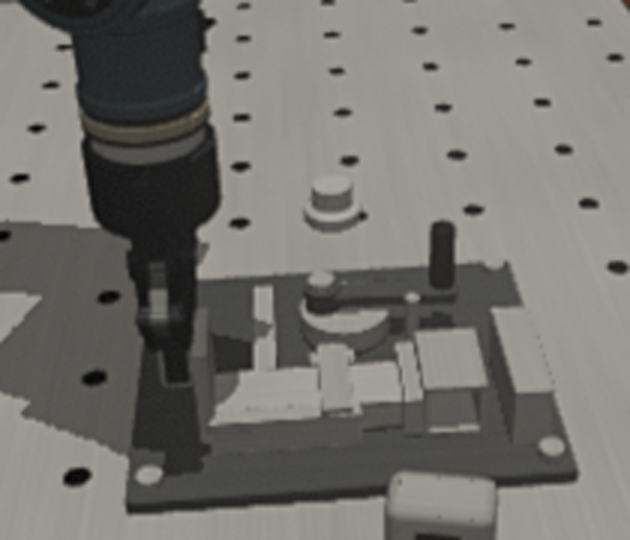

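The slide is moving and the jaw is at the tube. The follower is free of the cam, and the lever has stayed put. I keep pushing.

Request:
send_rows([
  {"gripper": 0,"x": 0,"y": 0,"z": -2,"roll": 0},
  {"gripper": 0,"x": 0,"y": 0,"z": -4,"roll": 0},
  {"gripper": 0,"x": 0,"y": 0,"z": -6,"roll": 0},
  {"gripper": 0,"x": 0,"y": 0,"z": -8,"roll": 0},
  {"gripper": 0,"x": 0,"y": 0,"z": -10,"roll": 0},
  {"gripper": 0,"x": 0,"y": 0,"z": -12,"roll": 0},
  {"gripper": 0,"x": 0,"y": 0,"z": -13,"roll": 0},
  {"gripper": 0,"x": 0,"y": 0,"z": -14,"roll": 0},
])

```text
time: 12.35
ee_pos: [0.4816, -0.0674, 0.0472]
tcp_rot: [[-0.003, 0.009, -1.0], [0.001, -1.0, -0.009], [-1.0, -0.001, 0.003]]
contact_force: [-7.0, -1.1, 5.8]
width: -0.0001
```

Request:
send_rows([
  {"gripper": 0,"x": 0,"y": 0,"z": -1,"roll": 0},
  {"gripper": 0,"x": 0,"y": 0,"z": -2,"roll": 0},
  {"gripper": 0,"x": 0,"y": 0,"z": -3,"roll": 0},
  {"gripper": 0,"x": 0,"y": 0,"z": -4,"roll": 0},
  {"gripper": 0,"x": 0,"y": 0,"z": -4,"roll": 0},
])

```text
time: 12.77
ee_pos: [0.4826, -0.0673, 0.0472]
tcp_rot: [[-0.009, 0.01, -1.0], [0.002, -1.0, -0.01], [-1.0, -0.002, 0.009]]
contact_force: [-12.4, -4.3, 11.3]
width: -0.0001
```

Request:
send_rows([
  {"gripper": 0,"x": 0,"y": 0,"z": -1,"roll": 0},
  {"gripper": 0,"x": 0,"y": 0,"z": -2,"roll": 0},
  {"gripper": 0,"x": 0,"y": 0,"z": -3,"roll": 0},
  {"gripper": 0,"x": 0,"y": 0,"z": -3,"roll": 0},
])

```text
time: 13.1
ee_pos: [0.4824, -0.0671, 0.0472]
tcp_rot: [[-0.016, 0.011, -1.0], [0.002, -1.0, -0.011], [-1.0, -0.003, 0.016]]
contact_force: [-18.5, -9.2, 14.9]
width: 0.0003
```

Run:
```python
from h import *
f=grab('side','side11'); print(f['obs']['ee_pos'])
a=f['image'][165:305,180:360]
cv2.imwrite('pics/side11z.png',cv2.resize(a,None,fx=4,fy=4,interpolation=cv2.INTER_CUBIC))
f=grab('scene','scene11')
a=f['image'][130:300,160:370]
cv2.imwrite('pics/scene11z.png',cv2.resize(a,None,fx=3.5,fy=3.5,interpolation=cv2.INTER_CUBIC))
```

```text
[ 0.48242171 -0.06713238  0.04723837]
```

View pics/side11z.png

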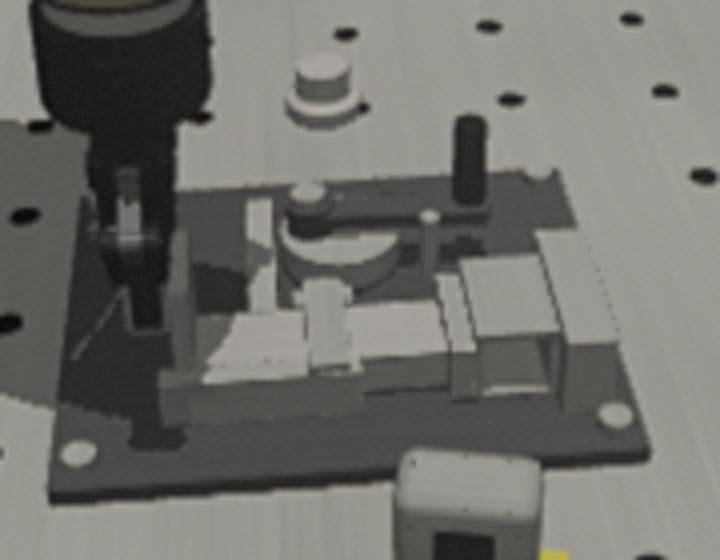

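View pics/scene11z.png

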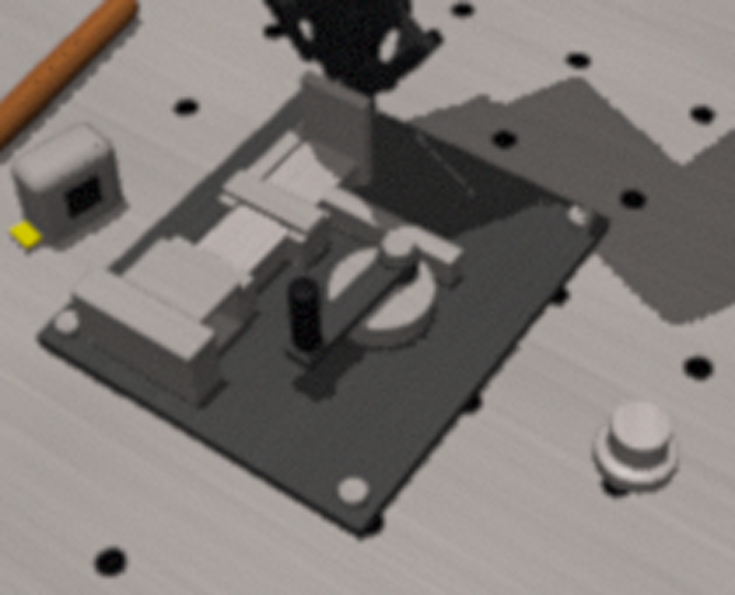

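Request:
send_rows([
  {"gripper": 0,"x": 0,"y": 0,"z": 10,"roll": 0},
  {"gripper": 0,"x": 0,"y": 0,"z": 30,"roll": 0},
  {"gripper": 0,"x": 0,"y": 0,"z": 50,"roll": 0},
  {"gripper": 0,"x": 0,"y": 0,"z": 50,"roll": 0},
  {"gripper": 0,"x": -40,"y": 0,"z": 50,"roll": 0},
  {"gripper": 0,"x": -80,"y": 0,"z": 50,"roll": 0},
  {"gripper": 0,"x": -120,"y": 0,"z": 50,"roll": 0},
  {"gripper": 0,"x": -160,"y": 0,"z": 50,"roll": 0},
  {"gripper": 0,"x": -200,"y": 0,"z": 30,"roll": 0},
  {"gripper": 0,"x": -210,"y": 0,"z": -10,"roll": 0},
  {"gripper": 0,"x": -210,"y": 0,"z": -50,"roll": 0},
  {"gripper": 0,"x": -210,"y": 0,"z": -90,"roll": 0},
  {"gripper": 0,"x": -210,"y": 0,"z": -110,"roll": 0},
  {"gripper": 0,"x": -210,"y": 0,"z": -110,"roll": 0},
  {"gripper": 0,"x": -210,"y": 0,"z": -110,"roll": 0},
])

```text
time: 14.45
ee_pos: [0.6019, -0.0666, 0.2569]
tcp_rot: [[0.002, 0.01, -1.0], [-0.0, -1.0, -0.01], [-1.0, 0.0, -0.002]]
contact_force: [-0.8, 0.3, 0.0]
width: 0.0001
```

Run:
```python
from h import *
f=grab('wrist','wrist12'); print(f['obs']['ee_pos'],f['obs']['time'])
cv2.imwrite('pics/wrist12z.png',cv2.resize(f['image'],None,fx=1.42,fy=1.42,interpolation=cv2.INTER_CUBIC))
```

```text
[ 0.60194062 -0.06655067  0.25690697] 14.45
```

View pics/wrist12z.png

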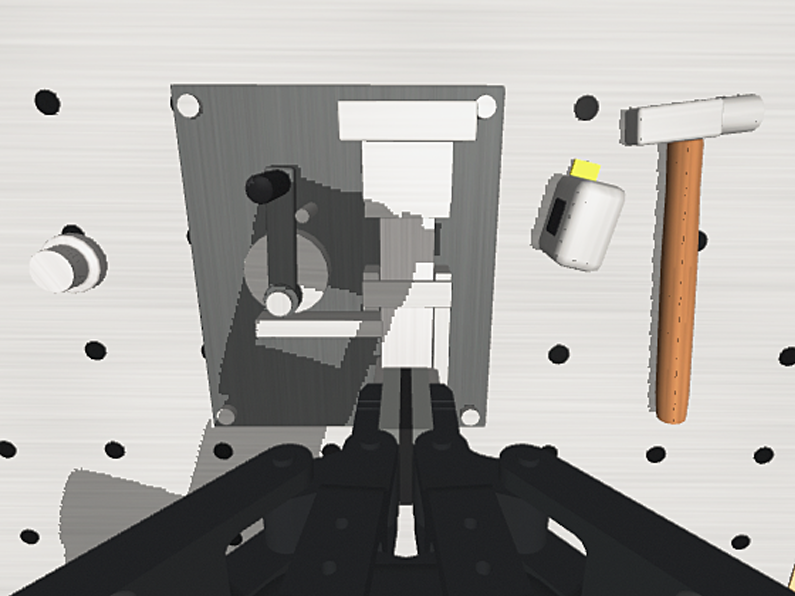

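The top view shows the lever forward against its pin at (303,214). The tube is square and flush between the stop, its edge at row 141, and the jaw. The hammer, tape measure and bung have not moved, and the robot is clear.

```bash
python3 -c "
from station import bot
print(bot.job_done())"
```

```text
the job is handed in; nothing more can be done
None
```

The job is done and handed in at about 14.5 s of the 51 s allowed.

- **Lever:** I straddled the handle with loosely open fingers and swept the lever round from about 138°. It met the stop pin, where it stopped moving while the force rose to about 17 N. I then released it and lifted clear.
- **Slide:** With shut fingers I pushed the upright plate forward about 30 mm. It stopped dead at about 20 N, with the tube between the jaw and the end stop.
- **Last checks:** After backing off, the view from above showed the lever forward on its pin. The tube was square and flush against the stop, and the hammer, tape and bung had not moved.
- **Not confirmed:** The jaw-to-tube contact was partly in shadow in that last view, so I judged it from the hard stop and the side picture taken while pressing.
- **Refused call:** One move call was refused, probably because it left out the gripper value. I resent it; nothing had moved.

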